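# Re-dock a handheld meter screen up

### The job

One of the two handheld water meters in the sloping charging dock was put in face down. Press the release lever under its handle so that it springs up, take it out of the dock, turn it over and dock it again screen up, toe under the lip and pushed fully home so that the latch holds it, then let go. Leave the other meter docked and everything else on the bench where it is.

Things in the scene. Friction and masses are not known exactly. Their poses are not given: they have to be found in the camera images.
- dock: Fixed white tent-shaped charging dock, 300 mm wide, two bays side by side. Origin: centre of its underside; z up, y across the bays, x the way it faces (to the robot's left). Its front slopes down to +x at 45 deg; bays are centred at y = +78 (left) and -78 mm (right). A docked meter lies on the slope toe down, display up and facing +x; its handle sticks out up-slope over the ridge, free above and below.
- bay_left (a point): Centre of a meter fully docked in the left bay, 17 mm off the deck (axes as the dock's). There its toe is against a wall and under a flared lip (underside 27 mm off the deck), its body between cheeks 25 mm high (2 mm play a side), and two spring hooks beside it catch over its side lugs, whichever face is up; they stand 35 mm off the deck, 79 mm apart.
- bay_right (a point): Same for the right bay. An unlatched meter is pushed up by a spring pad (3-6 N) and rests handle end raised, 15 deg steeper than the deck (60 deg from level), lugs clear above the hooks, toe still under the lip and about 3 mm up-slope. To dock: slide the toe under the lip at about that angle till it stops, then push the handle end down (5 to 20 N) to deck level until the hooks snap over.
- lever_left (a joint): Release lever of the left (dock +y) bay: 0 = latched, grows to 0.24 rad as its pad is pressed in; the meter is freed at 0.15 to 0.2; springs back by itself. With a meter out or sprung up it rests between 0 and 0.1. Being pushed home, the meter moves it aside by itself.
- lever_right (a joint): Release lever of the right (dock -y) bay: 0 = latched, grows to 0.24 rad as its pad is pressed in; the meter is freed at 0.15 to 0.2; springs back by itself. With a meter out or sprung up it rests between 0 and 0.1. Being pushed home, the meter moves it aside by itself.
- press_left (a point): Centre of the outer face of the left bay's black press pad (58 mm wide, 40 mm high), on the back slope of the dock under the handle, 52 mm below the handle's underside. Pressed square to that face, i.e. along the meter's length from handle to toe (forward and down at 45 deg), about 4 to 12 N, 8 mm travel.
- press_right (a point): Centre of the outer face of the right bay's black press pad (58 mm wide, 40 mm high), on the back slope of the dock under the handle, 52 mm below the handle's underside. Pressed square to that face, i.e. along the meter's length from handle to toe (forward and down at 45 deg), about 4 to 12 N, 8 mm travel.
- turned_center (a point): Centre of the meter that starts face down. 190 x 72 x 34 mm, 0.3 kg: body 100 mm long, at its handle end a lug 12 x 10 x 8 mm half-way up each side (92 mm across); handle 75 mm long, 46 wide, 30 thick; at the other end (toe) a nose 15 mm long, 60 wide, 14 thick. Same outline either way up. x from handle to toe, z out of the display (now into the deck).
- turned_handle (a point): Point on the same meter in the middle of its handle, 64 mm from its centre (x = -64 mm), where it is well gripped across its 30 mm thickness. Same axes.
- other_center (a point): Centre of the other meter, alike, docked properly with its display up in the other bay: to be left alone. Front of a meter: display in a dark frame and six round keys; back: a flat white battery door.
- dialyzer: Bystander, to be left alone: white filter cartridge, 290 mm, lying in a white drip tray to the right; origin under its middle.
- jug: Bystander, to be left alone: white plastic jug, 110 mm across, 170 mm high, far left; origin under it.
- jar: Bystander, to be left alone: white jar with red lid, 90 mm across, 130 mm high, left; origin under it.
- cap_bowl: Bystander, to be left alone: shallow white bowl, 110 mm across, far left front; origin under it.
- coupling: Bystander, to be left alone: grey and white hose coupling standing on end, 38 mm across, 52 mm high, behind the dock; origin under it.
- strip_tub: Bystander, to be left alone: white tub with black lid, 52 mm across, 85 mm high, in front of the dock; origin under it.
- header_cap: Bystander, to be left alone: white end cap with a spout, 62 mm across, 44 mm high, in front of the dock; origin under it.
- record_pad: Bystander, to be left alone: paper pad, 210 x 150 x 12 mm, right front; origin under it.
Mind the look-alikes: they are no part of the job. Leave any orange or turquoise look-alike of the part that bears turned_center alone.

How it is judged:
By the outcome, as a careful person would: the job done as asked, in the order asked, and still so for the second after the job is handed in, with the robot touching nothing.
It also fails if it takes over 58 s, if anything falls off the work surface, if the arm or the gripper's body presses on something with over 40 N, if the wrist force passes 120 N, or if a joint passes its speed limit or range.

### The arm

A 6-joint arm with a two-finger parallel gripper is mounted at the origin on the work surface. World frame = base frame: x ahead of the robot, y to its left, z up, the work surface at z = 0. Lengths are in m, angles in rad, forces in N, time in s.
With the tool pointing down it reaches from about 0.25 to 0.85 m from the base axis. Payload 12.5 kg.
Tool frame: the origin (TCP) lies between the finger pads; the fingertips stand 22 mm ahead of it and the grasp point (between the pads) lies 3 mm ahead of it; y points along the fingers, z is the direction in which the jaws open and shut, and the axes are right-handed (so a half turn about y gives the same grasp; the last joint's range is limited). The gripper opens to 93 mm and grips with 3 to 60 N. Pads are 15 mm wide; open, the fingers measure 128 mm over their backs; the gripper's body (75 mm by 188 mm) begins 65 mm behind the grasp point.
Start: joints at [1.126, 0.351, 1.652, -0, 1.139, -0.085], TCP at [0.194, 0.515, 0.241] pointing down, gripper open.
Joint ranges: [-2.75, 2.75], [-0.79, 2.1], [0.01, 2.65], [-1.57, 4.71], [0.07, 3.14], [-2.87, 2.87]. Speed limits (rad/s): [2.22, 2.22, 2.79, 3.14, 3.14, 3.14].

### API

Orientations are given as a 3x3 rotation matrix whose columns are the frame's x, y, z axes.
In Python, from workcell import robot gives the robot as it stands.
- The arm moves only by the tool drive_tool, never from a script. Its argument "deltas" is one flat list of numbers, 7 for each row, row after row: the shift along the tool's x, y, z in units of 25 mm (1.0 is 25 mm), then the turn, a rotation vector about the tool's x, y, z in units of 6 degrees (1.0 is 6 degrees), then the opening, from 0 (shut) to 1 (fully open). In form: [tx, ty, tz, ax, ay, az, fingers, tx, ty, tz, ax, ay, az, fingers, ...]. A call has 1 to 12 rows; each row is the pose to reach, as a shift and turn from the pose measured when the call began, along the tool's axes at that moment; what a row does not reach only later rows make up. A row lasts 1/12 s, in which the tool goes at most 41.7 mm and 7.16 degrees, less where a joint would pass 70% of its speed; a pose out of reach is approached as far as the arm can. A call with a gripper value outside its range is refused whole. The fingers move at their own pace and stop on an object; "newtons" is the grip in N (left out, the last holds). Time passes only in rows, so rows that repeat a pose let the fingers close. It gives the time, the measured TCP pose, the force and the opening at its end, in the units of the state.
- robot.get_state(): the state, without advancing time (a new reading comes with each control period).
- robot.capture(name): name is "side" or "top"; returns a dict with "color" (384x512x3 uint8, blue, green, red), "mtx" (3x3 intrinsics, pixels), "D" ([k1, k2, p1, p2, k3] as OpenCV has them; the pictures are not rectified), "R" (3x3) and "t" (3): a world point X has camera coordinates R X + t. Camera axes: x right, y down, z forward; pixel columns grow to the right and rows downward; lengths in m; the calibration is good to about 2 mm. A picture is of the moment at which its call begins. There is no depth.
- robot.close_job(): hands the job in, once; it reports no verdict.
Trained networks look in the newest picture that a camera, given by its name, has taken for a name from the list of things; names that differ only in an ending like _2 or _b are one class to them, and where a whole thing is asked for, a point or a joint stands for the part that bears it (a point fixed in the world has none). Each returns a list of dicts, best first, with "p" (0 to 1); they miss things now and then, are a little off and sometimes report something else, mostly with a low value. They report only what shows in the picture. A call takes as long as a camera call. They do not tell look-alikes from the thing itself.
- robot.boxes_of(thing, camera): "box" ([left, top, right, bottom] in pixels, round what is visible of it).
- robot.masks_of(thing, camera): "pixels" (384x512 bool, what is visible of it) and "box" ([left, top, right, bottom] in pixels, round what is visible of it).
The state is a dict: "time_s": time; "joint_positions": joint angles; "qvel": joint speeds; "effort": joint torques, N m; "tcp_pos": TCP position; "orientation": TCP orientation; "contact_force": force on the tool from outside, world axes, zero at the start; "ft_torque": the same for the moment, N m; "opening": finger opening in m.
Only numpy, scipy, OpenCV 4.12 (cv2) and the standard library are available. Lean on these libraries where they do the work, as an engineer would, in place of code of your own. Each camera call takes 0.05 s, during which the arm holds its last target. There are 200 camera calls.

## Working session

There is one attempt and no reset: what is moved stays moved. The work goes in short steps, Python scripts to look and compute and a tool call to move; the robot and the scene stay as the last step left them, time stands still between calls to the robot, and variables do not carry over. Pictures are saved under pics/ and viewed, about 8 in all and at most 12, crops included, and the job is handed in when it is done.

Besides the shell and the picture viewer there is one more tool, called after "Call:" as name(argument=value, ...), one argument or row to a line, values as JSON. drive_tool: Moves the arm, as the interface text tells. Its arguments: {"type":"object","properties":{"deltas":{"type":"array","items":{"type":"number"}},"newtons":{"type":"number"}},"required":["deltas"]}

```bash
ls; mkdir -p pics; cat > h.py <<'E'
import numpy as np, cv2
from workcell import robot
def cap(n,f=None):
    c=robot.capture(n)
    if f: cv2.imwrite('pics/'+f,c['color'])
    return c
def proj(c,X):
    r,_=cv2.Rodrigues(np.array(c['R'])); 
    return cv2.projectPoints(np.atleast_2d(np.float64(X)),r,np.float64(c['t']),np.array(c['mtx']),np.float64(c['D']))[0][:,0]
E
python3 - <<'E'
from h import *
s=cap('side');t=cap('top')
cv2.imwrite('pics/a_side.png',s['color']);cv2.imwrite('pics/a_top.png',t['color'])
for n,c in (('side',s),('top',t)):
    print(n,'cam pos',(-np.array(c['R']).T@np.array(c['t'])).round(3),'fwd',np.array(c['R'])[2].round(2), np.array(c['mtx'])[0,0])
    for th in ['dock','turned_center','other_center','lever_left','lever_right','coupling','strip_tub','header_cap','dialyzer','jar']:
        print(th,[(np.round(b['box']).astype(int).tolist(),round(b['p'],2)) for b in robot.boxes_of(th,n)][:4])
st=robot.get_state();print(st['tcp_pos'],np.round(st['orientation'],3).tolist(),st['opening'],st['time_s'])
E
```

```text
pics
side cam pos [ 0.186 -1.412  1.453] fwd [ 0.13  0.7  -0.7 ] 491.3987941524343
dock [([243, 155, 313, 201], 0.76)]
turned_center [([246, 96, 264, 132], 0.74), ([169, 137, 193, 165], 0.68), ([247, 152, 271, 166], 0.57)]
other_center [([288, 154, 305, 169], 0.68), ([246, 98, 265, 133], 0.4)]
lever_left [([246, 97, 264, 131], 0.66), ([250, 161, 273, 180], 0.65)]
lever_right [([286, 170, 306, 182], 0.69), ([279, 265, 302, 342], 0.37)]
coupling [([294, 203, 300, 219], 0.43), ([242, 155, 312, 203], 0.29)]
strip_tub [([285, 137, 298, 156], 0.73)]
header_cap [([243, 155, 312, 202], 0.31)]
dialyzer [([276, 265, 303, 344], 0.82)]
jar [([247, 98, 267, 132], 0.85)]
top cam pos [ 0.324 -0.045  1.213] fwd [ 0.1   0.01 -0.99] 347.6139287915826
dock [([186, 114, 265, 210], 0.59)]
turned_center [([275, 200, 331, 237], 0.9), ([119, 264, 180, 291], 0.84), ([191, 165, 232, 192], 0.62)]
other_center [([201, 121, 244, 146], 0.69)]
lever_left [([208, 161, 237, 197], 0.79), ([180, 115, 261, 210], 0.23)]
lever_right []
coupling []
strip_tub [([162, 124, 183, 143], 0.51)]
header_cap [([152, 157, 171, 178], 0.75)]
dialyzer [([362, 171, 442, 190], 0.67), ([162, 123, 183, 144], 0.49)]
jar [([83, 152, 121, 181], 0.79)]
[0.19360679 0.51477087 0.24063648] [[0.936, -0.0, 0.352], [-0.352, -0.0, 0.936], [-0.0, -1.0, -0.0]] 0.0931344445621128 1.1
```

```bash
python3 - <<'E'
import cv2,numpy as np
t=cv2.imread('pics/a_top.png');s=cv2.imread('pics/a_side.png')
a=cv2.resize(t[100:300,100:350],None,fx=2.4,fy=2.4,interpolation=cv2.INTER_CUBIC)
cv2.imwrite('pics/b_top.png',a)
b=cv2.resize(s[120:225,160:330],None,fx=4.5,fy=4.5,interpolation=cv2.INTER_CUBIC)
cv2.imwrite('pics/b_side.png',b)
E
```

```text
(no output)
```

View pics/b_top.png

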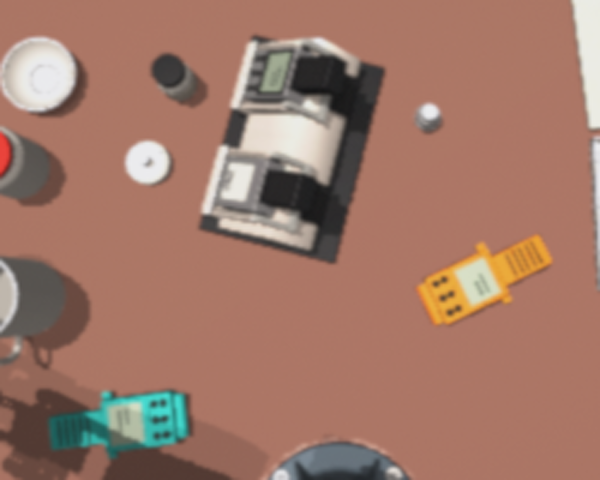

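View pics/b_side.png

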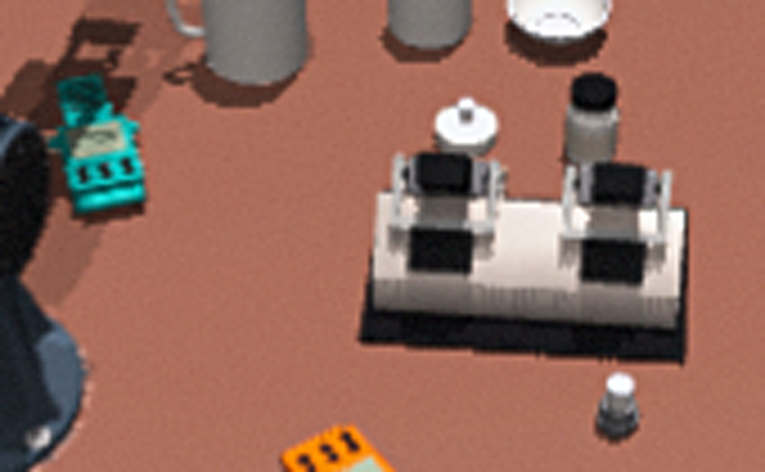

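View pics/a_top.png

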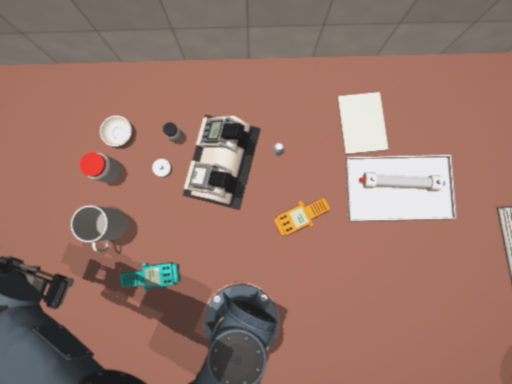

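```bash
python3 - <<'E'
import cv2,numpy as np
def z(f,x0,y0,x1,y1,k,out):
    a=cv2.resize(cv2.imread(f)[y0:y1,x0:x1],None,fx=k,fy=k,interpolation=cv2.INTER_CUBIC)
    for x in range((x0+9)//10*10,x1,10):
        X=int((x-x0+.5)*k); cv2.line(a,(X,0),(X,a.shape[0]),(0,255,255),1); cv2.putText(a,str(x),(X,10),0,.4,(0,255,0),1)
    for y in range((y0+9)//10*10,y1,10):
        Y=int((y-y0+.5)*k); cv2.line(a,(0,Y),(a.shape[1],Y),(0,255,255),1); cv2.putText(a,str(y),(0,Y),0,.4,(0,255,0),1)
    cv2.imwrite(out,a)
z('pics/a_top.png',180,112,264,212,6,'pics/c_top.png')
z('pics/a_side.png',238,150,318,206,10,'pics/c_side.png')
E
```

```text
(no output)
```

View pics/c_top.png

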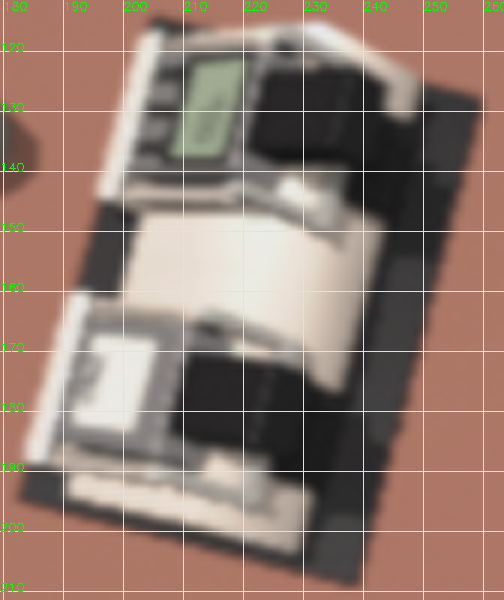

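View pics/c_side.png

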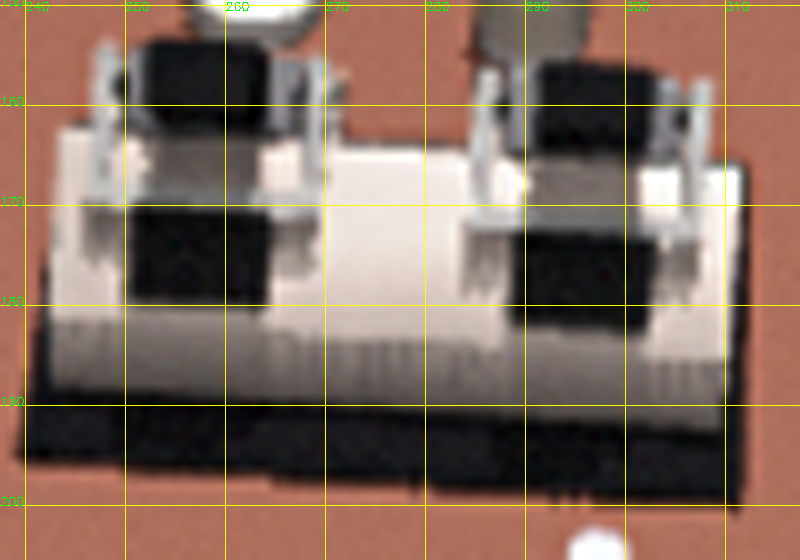

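```bash
cat > fit.py <<'E'
from h import *
from scipy.optimize import least_squares
s=cap('side');t=cap('top')
np.savez('cams.npz',**{k+q:np.array(c[q]) for k,c in(('s',s),('t',t)) for q in('R','t','mtx','D')})
r=2**-.5; XM=np.array([r,0,-r]);N=np.array([r,0,r]);Y=np.array([0,1.,0])
def W(p,P): 
    c,sn=np.cos(p[2]),np.sin(p[2]); return np.array([[c,-sn,0],[sn,c,0],[0,0,1]])@P+[p[0],p[1],0]
def M(p,b,x,y,n): return W(p,np.array([p[3],b*.078,p[4]])+XM*x+Y*y+N*n)
def pts(p):
    o=[]
    for b,end,pad in ((1,(258.3,157.9),(257.4,175.2)),(-1,(296.8,160.3),(295.3,177.6))):
        o.append(('s',M(p,b,-.095,0,0),end)); o.append(('s',M(p,b,p[5],0,-.067),pad))
    # dock +y is toward robot: near-robot side = +y
    for b,y,px in ((1,-.023,(212,170.7)),(1,.023,(208,185.3)),(-1,-.023,(224.5,122.5)),(-1,.023,(220.3,138))):
        o.append(('t',M(p,b,-.02,y,.015),px))
    for y,x,px in ((.15,-1,(238.5,209)),(-.15,-1,(257.5,127.5)),(.15,1,(182.7,194.5)),(-.15,1,(204.5,114.8))):
        o.append(('t',W(p,np.array([x*p[6]/2,y,.006])),px))
    return o
def res(p):
    return np.concatenate([proj(s if k=='s' else t,X)[0]-px for k,X,px in pts(p)])
if __name__=='__main__':
    f=least_squares(res,[.6,.1,1.3,0,.12,-.06,.2],loss='soft_l1')
    print(f.x.round(4)); print(res(f.x).reshape(-1,2).round(1).tolist())
    p=f.x; np.save('p.npy',p)
    print('center',M(p,1,0,0,0),'handle',M(p,1,-.064,0,0),'end',M(p,1,-.095,0,0),'pad',M(p,1,p[5],0,-.067))
    print('xm',W([0,0,p[2]],XM),'n',W([0,0,p[2]],N),'y',W([0,0,p[2]],Y))
E
python3 fit.py
```

```text
[ 0.5474  0.0601  1.3083  0.0068  0.1068 -0.0279  0.198 ]
[[-0.8, 0.0], [0.0, 0.2], [0.2, -0.2], [0.4, 0.0], [-0.1, -0.2], [0.3, -0.7], [-0.4, 1.0], [0.3, -0.7], [-0.7, 0.3], [0.7, -0.2], [0.0, 1.3], [-0.2, -0.3]]
center [0.47383833 0.0869069  0.10678787] handle [0.46209402 0.04320254 0.15204271] end [0.45640537 0.02203324 0.17396302] pad [0.45641525 0.02207001 0.07917263]
xm [ 0.18350484  0.68288064 -0.70710678] n [0.18350484 0.68288064 0.70710678] y [-0.96573907  0.25951504  0.        ]
```

```bash
cat >> h.py <<'E'
from scipy.spatial.transform import Rotation as Rn
p=np.load('p.npy') if __import__('os').path.exists('p.npy') else None
r=2**-.5
def dirs(pitch=45,yaw=None):
    yaw=p[2] if yaw is None else yaw; f=np.array([np.cos(yaw),np.sin(yaw),0]);a=np.radians(pitch)
    xm=f*np.cos(a)+np.array([0,0,-np.sin(a)]); n=f*np.sin(a)+np.array([0,0,np.cos(a)]); return xm,np.cross([0,0,1],f),n
def orient(y,z): y=np.array(y);z=np.array(z);return np.stack([np.cross(y,z),y,z],1)
def delta(tgts):
    """targets (pos,R) -> rows of units from present pose"""
    st=robot.get_state();P=np.array(st['tcp_pos']);R=np.array(st['orientation'])
    for pos,Rt in tgts:
        print(np.r_[R.T@(np.array(pos)-P)/.025, np.degrees(Rn.from_matrix(R.T@Rt).as_rotvec())/6].round(2).tolist())
def show():
    st=robot.get_state();print('t',round(st['time_s'],2),'q',np.round(st['joint_positions'],3).tolist(),'pos',np.round(st['tcp_pos'],4).tolist(),'y',np.round(np.array(st['orientation'])[:,1],3),'z',np.round(np.array(st['orientation'])[:,2],3),'F',np.round(st['contact_force'],1),'op',round(st['opening'],4))
    open('log.txt','a').write(repr([list(map(float,st['joint_positions'])),np.array(st['tcp_pos']).tolist(),np.array(st['orientation']).tolist()])+'\n')
E
python3 - <<'E'
from h import *
show()
xm,Y,N=dirs()
R0=np.array(robot.get_state()['orientation'])
delta([((.194,.515,.4),R0),((.45,-.10,.38),R0),((.45,-.10,.38),orient(xm,N)),((.45,-.10,.38),orient(xm,Y)),((.45,-.10,.38),orient(xm,-Y))])
E
```

```text
t 1.2 q [1.126, 0.351, 1.652, -0.0, 1.139, -0.085] pos [0.1936, 0.5148, 0.2406] y [-0. -0. -1.] z [ 0.352  0.936 -0.   ] F [-0.6  0.2 -0.1] op 0.0933
[0.01, -6.38, 0.01, 0.0, 0.0, 0.0]
[18.26, -5.57, -19.41, 0.0, 0.0, 0.0]
[18.26, -5.57, -19.41, 7.49, -0.88, 0.36]
[18.26, -5.57, -19.41, 6.22, -15.02, -5.64]
[18.26, -5.57, -19.41, 5.5, 13.29, 6.07]
```

Call:
drive_tool(
  deltas=[0, -3, 0, 0, 0, 0, 0, 0, -6, 0, 0, 0, 0, 0, 1.5, -6, -1.5, 0, 0, 0, 0, 3, -6, -3, 0, 0, 0, 0, 4.5, -6, -4.5, 0, 0, 0, 0, 6, -6, -6, 0, 0, 0, 0, 7, -6, -7.5, 0, 0, 0, 0, 8, -6, -8.5, 0, 0, 0, 0, 9, -6, -9.5, 0, 0, 0, 0, 10, -6, -10.5, 1, 0, 0, 0, 11, -6, -11.5, 2, 0, 0, 0, 12, -6, -12.5, 3, 0, 0, 0],
  newtons=20,
)

```text
time_s: 2.2
tcp_pos: [0.3372, 0.1782, 0.3903]
orientation: [[0.937, 0.087, 0.339], [-0.35, 0.245, 0.904], [-0.004, -0.966, 0.259]]
contact_force: [0.3, 1.3, 0.7]
opening: 0.0179
```

```bash
python3 - <<'E'
from h import *
show()
xm,Y,N=dirs()
for R in (orient(xm,N),orient(xm,-Y),orient(xm,Y)): delta([((.45,-.10,.38),R)])
E
```

```text
t 2.2 q [0.213, -0.198, 1.904, 0.231, 1.302, -1.046] pos [0.3372, 0.1782, 0.3903] y [ 0.087  0.245 -0.966] z [0.339 0.904 0.259] F [0.3 1.3 0.7] op 0.0179
[8.12, -1.93, -8.64, 4.99, -0.82, 0.42]
[8.12, -1.93, -8.64, 3.54, 13.81, 4.19]
[8.12, -1.93, -8.64, 4.29, -15.44, -3.62]
```

Call:
drive_tool(
  deltas=[1, 0, -1, 0.3, 1, 0.3, 0, 2, -0.5, -2, 0.6, 2.2, 0.7, 0, 3, -0.5, -3, 0.9, 3.4, 1, 0, 4, -1, -4, 1.2, 4.6, 1.4, 0, 5, -1, -5, 1.5, 5.8, 1.7, 0, 6, -1.5, -6, 1.8, 7, 2, 0, 7, -1.5, -7, 2.1, 8.2, 2.4, 0, 8, -2, -8, 2.4, 9.4, 2.8, 0, 8, -2, -8.6, 2.7, 10.6, 3.2, 0, 8, -2, -8.6, 3, 11.8, 3.6, 0, 8, -2, -8.6, 3.3, 13, 4, 0, 8, -2, -8.6, 3.5, 13.8, 4.2, 0],
)

```text
time_s: 3.2
tcp_pos: [0.4474, -0.0991, 0.3817]
orientation: [[-0.121, 0.16, 0.98], [-0.713, 0.673, -0.198], [-0.691, -0.722, 0.032]]
contact_force: [-0.0, -0.0, 0.9]
opening: 0.0005
```

```bash
python3 - <<'E'
from h import *
show()
xm,Y,N=dirs()
pad=np.array([.4564,.0221,.0792])
for s in (.12,.03,0): delta([(pad-xm*(.022+s),orient(xm,-Y))])
E
```

```text
t 3.2 q [-0.683, 0.169, 1.713, 0.674, 1.636, -0.584] pos [0.4474, -0.0991, 0.3817] y [ 0.16   0.673 -0.722] z [ 0.98  -0.198  0.032] F [-0.  -0.   0.9] op 0.0005
[4.97, 6.38, -1.12, 0.2, 0.65, 0.2]
[4.9, 9.98, -1.04, 0.2, 0.65, 0.2]
[4.88, 11.18, -1.02, 0.2, 0.65, 0.2]
```

Call:
drive_tool(
  deltas=[1, 1.5, 0, 0, 0.3, 0, 0, 2.5, 3, -0.5, 0.2, 0.65, 0.2, 0, 4, 4.5, -1, 0.2, 0.65, 0.2, 0, 4.95, 5.5, -1.1, 0.2, 0.65, 0.2, 0, 4.95, 6.4, -1.1, 0.2, 0.65, 0.2, 0, 4.95, 6.8, -1.1, 0.2, 0.65, 0.2, 0, 4.95, 6.8, -1.1, 0.2, 0.65, 0.2, 0],
)

```text
time_s: 3.78
tcp_pos: [0.4321, -0.0662, 0.1716]
orientation: [[-0.185, 0.18, 0.966], [-0.681, 0.685, -0.259], [-0.708, -0.706, -0.004]]
contact_force: [-0.2, 0.1, 0.6]
opening: 0.0006
```

```bash
python3 - <<'E'
from h import *
show()
xm,Y,N=dirs()
pad=np.array([.4564,.0221,.0792])
for s in (.03,0): delta([(pad-xm*(.022+s),orient(xm,-Y))])
s=cap('side');a=cv2.resize(s['color'][140:210,225:325],None,fx=7,fy=7,interpolation=cv2.INTER_CUBIC);cv2.imwrite('pics/d_side.png',a)
st=robot.get_state();tip=np.array(st['tcp_pos'])+.022*np.array(st['orientation'])[:,1]
for X in (tip,pad): q=proj(s,X)[0];print(q, (q-[225,140]+.5)*7)
E
```

```text
t 3.78 q [-0.661, 0.406, 2.009, 0.766, 1.22, -0.857] pos [0.4321, -0.0662, 0.1716] y [ 0.18   0.685 -0.706] z [ 0.966 -0.259 -0.004] F [-0.2  0.1  0.6] op 0.0006
[0.03, 3.12, 0.03, 0.03, -0.02, -0.01]
[0.03, 4.32, 0.04, 0.03, -0.02, -0.01]
[256.05739617 174.19133423] [220.90177322 242.83933963]
[257.42383569 175.40942804] [230.46684982 251.3659963 ]
```

View pics/d_side.png

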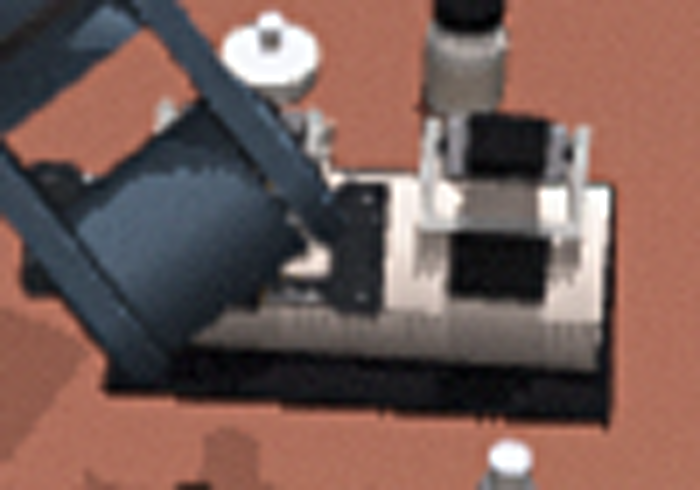

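Call:
drive_tool(
  deltas=[0, 1.2, 0, 0, 0, 0, 0, 0, 2.4, 0, 0, 0, 0, 0, 3.4, 0, 0, 0, 0, 0, 4.0, 0, 0, 0, 0, 0, 4.2, 0, 0, 0, 0, 0, 4.3, 0, 0, 0, 0, 0, 4.4, 0, 0, 0, 0, 0, 4.5, 0, 0, 0, 0, 0, 4.5, 0, 0, 0, 0],
)

```text
$.deltas: bad value
```

```bash
python3 - <<'E'
from h import *
show(); print(np.array(robot.get_state()['contact_force'])@dirs()[0])
E
```

```text
t 3.83 q [-0.662, 0.403, 2.007, 0.766, 1.222, -0.856] pos [0.433, -0.0673, 0.1733] y [ 0.182  0.683 -0.707] z [ 0.966 -0.259 -0.001] F [ 0.2 -0.5 -0. ] op 0.0006
-0.310511893040734
```

Call:
drive_tool(
  deltas=[0, 1.2, 0, 0, 0, 0, 0, 0, 2.4, 0, 0, 0, 0, 0, 0, 3.4, 0, 0, 0, 0, 0, 0, 4.0, 0, 0, 0, 0, 0, 0, 4.2, 0, 0, 0, 0, 0, 0, 4.3, 0, 0, 0, 0, 0, 0, 4.4, 0, 0, 0, 0, 0, 0, 4.5, 0, 0, 0, 0, 0, 0, 4.5, 0, 0, 0, 0, 0],
)

```text
time_s: 4.58
tcp_pos: [0.4546, 0.0064, 0.0947]
orientation: [[-0.181, 0.185, 0.966], [-0.688, 0.678, -0.259], [-0.703, -0.711, 0.004]]
contact_force: [-13.5, -23.8, 1.4]
opening: 0.0004
```

```bash
python3 - <<'E'
from h import *
show(); print(np.array(robot.get_state()['contact_force'])@dirs()[0]); pad=np.array([.4564,.0221,.0792])
print((np.array(robot.get_state()['tcp_pos'])+.022*dirs()[0]-pad)@np.stack(dirs()).T)
E
```

```text
t 4.58 q [-0.495, 0.546, 2.069, 0.945, 1.007, -0.959] pos [0.4546, 0.0064, 0.0947] y [ 0.185  0.678 -0.711] z [ 0.966 -0.259  0.004] F [-13.5 -23.8   1.4] op 0.0004
-19.7450074615914
[ 1.35169893e-05 -2.30880904e-03 -1.23971244e-04]
```

```bash
python3 - <<'E'
from h import *
s=cap('side');t=cap('top');show()
a=cv2.resize(s['color'][145:210,235:320],(510,390),interpolation=cv2.INTER_CUBIC)
b=cv2.resize(t['color'][105:215,175:270],(285*1,330),interpolation=cv2.INTER_CUBIC)
b=cv2.resize(t['color'][105:215,180:265],(400,518),interpolation=cv2.INTER_CUBIC)
a=cv2.resize(a,(399,305))
c=np.zeros((518,800,3),np.uint8);c[:,:400]=b;c[:305,401:]=a;cv2.imwrite('pics/e.png',c)
E
```

```text
t 4.68 q [-0.495, 0.545, 2.069, 0.945, 1.008, -0.959] pos [0.4545, 0.0064, 0.0949] y [ 0.185  0.679 -0.711] z [ 0.966 -0.259  0.004] F [-13.  -22.8   1.3] op 0.0005
```

View pics/e.png

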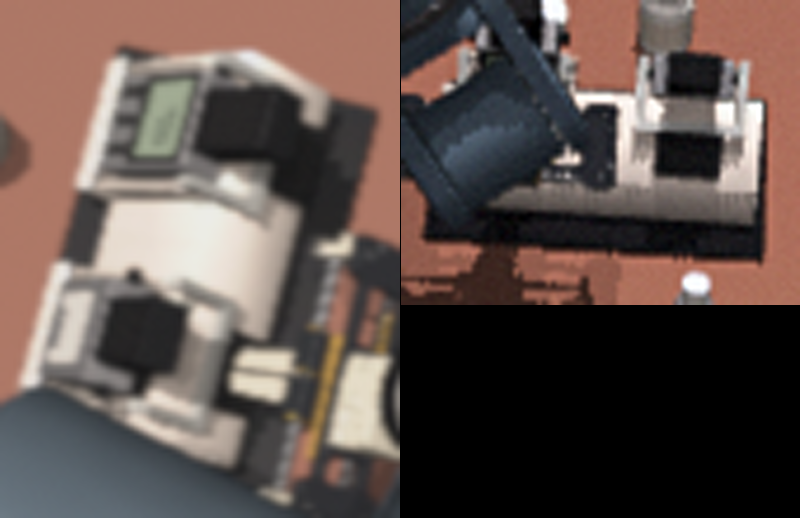

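Call:
drive_tool(
  deltas=[0, -1, 0, 0, 0, 0, 0, 0, -2.2, 0, 0, 0, 0, 0, 0, -3.6, 0, 0, 0, 0, 0, 0, -4.8, 0, 0, 0, 0, 0, -1, -6, 0, 0, -1, 0, 0, -2, -7, 0, 0, -2, 0, 0, -3, -7, 0, 0, -3, 0, 0, -4, -7, 0, 0, -4, 0, 0.2, -5, -7, 0, 0, -5, 0, 0.4, -5, -7, 0, 0, -6, 0, 0.6, -5, -7, 0, 0, -7, 0, 0.6, -5, -7, 0, 0, -8, 0, 0.6],
)

```text
time_s: 5.68
tcp_pos: [0.4449, -0.0271, 0.3099]
orientation: [[0.603, 0.187, 0.776], [-0.651, 0.677, 0.343], [-0.461, -0.712, 0.53]]
contact_force: [0.4, 0.1, 0.2]
opening: 0.0292
```

```bash
python3 - <<'E'
from h import *
show()
s=cap('side');t=cap('top');show()
def z(c,x0,y0,x1,y1,k):
    a=cv2.resize(c[y0:y1,x0:x1],None,fx=k,fy=k,interpolation=cv2.INTER_CUBIC)
    for x in range((x0+9)//10*10,x1,10):
        X=int((x-x0+.5)*k); cv2.line(a,(X,0),(X,a.shape[0]),(0,255,255),1); cv2.putText(a,str(x),(X,10),0,.4,(0,255,0),1)
    for y in range((y0+9)//10*10,y1,10):
        Y=int((y-y0+.5)*k); cv2.line(a,(0,Y),(a.shape[1],Y),(0,255,255),1); cv2.putText(a,str(y),(0,Y),0,.4,(0,255,0),1)
    return a
a=z(t['color'],180,150,242,210,6);b=z(s['color'],240,140,310,190,6)
c=np.zeros((360,800,3),np.uint8);c[:a.shape[0],:372]=a;c[:300,376:796]=b;cv2.imwrite('pics/f.png',c)
E
```

```text
t 5.68 q [-0.571, 0.163, 1.914, 0.747, 1.408, -1.416] pos [0.4449, -0.0271, 0.3099] y [ 0.187  0.677 -0.712] z [0.776 0.343 0.53 ] F [0.4 0.1 0.2] op 0.0292
t 5.78 q [-0.572, 0.164, 1.914, 0.747, 1.407, -1.413] pos [0.4449, -0.0272, 0.3094] y [ 0.187  0.677 -0.712] z [0.778 0.34  0.528] F [-0.4 -0.8  0.5] op 0.0373
```

View pics/f.png

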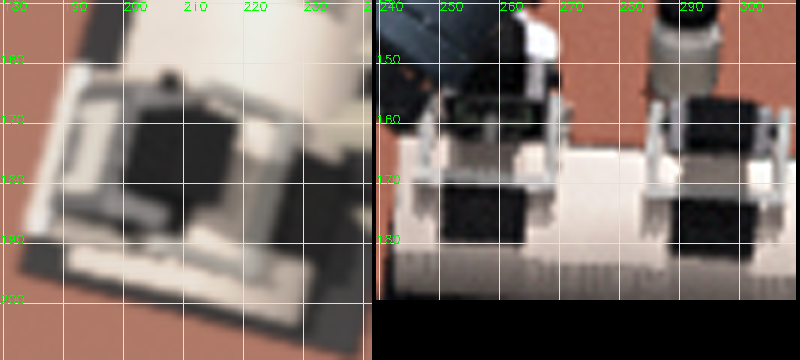

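```bash
cat >> h.py <<'E'
def bay(x,y,n): # slope coords of left bay -> world
    xm,Y,N=dirs(); f=np.array([np.cos(p[2]),np.sin(p[2]),0]); c=np.array([p[0],p[1],0])+f*p[3]+Y*.078+np.array([0,0,p[4]])
    return c+xm*x+Y*y+N*n
def tilted(cx,cn,th,x,y,n): # meter at slope centre (cx,cn) tilted th deg
    a=np.radians(th); return bay(cx+x*np.cos(a)+n*np.sin(a), y, cn-x*np.sin(a)+n*np.cos(a))
class C(dict): pass
def cams():
    z=np.load('cams.npz'); return [{q:z[k+q] for q in('R','t','mtx','D')} for k in 'st']
E
python3 - <<'E'
from h import *
s,t=cams()
for th,cx,cn in ((15,4.1,20.1),(15,1,20),(15,-2,21)):
    for nm,x,n in (('junction',-.02,.015),('endtop',-.095,.015),('endbot',-.095,-.015)):
        print(cx,nm,[proj(t,tilted(cx/1e3,cn/1e3,th,x,y,n))[0].round(1).tolist() for y in(-.023,.023)])
    print(tilted(cx/1e3,cn/1e3,th,-.064,0,0))
E
```

```text
4.1 junction [[204.2, 168.2], [200.5, 182.4]]
4.1 endtop [[213.5, 167.6], [209.6, 182.8]]
4.1 endbot [[222.5, 170.5], [218.7, 185.4]]
[0.46997467 0.07252896 0.17352721]
1 junction [[204.8, 168.2], [201.1, 182.5]]
1 endtop [[214.2, 167.7], [210.3, 182.9]]
1 endbot [[223.2, 170.5], [219.4, 185.5]]
[0.46938745 0.07034374 0.17564853]
-2 junction [[205.1, 168.2], [201.4, 182.5]]
-2 endtop [[214.6, 167.6], [210.6, 182.9]]
-2 endbot [[223.6, 170.5], [219.8, 185.5]]
[0.46902044 0.06897798 0.17847696]
```

```bash
python3 - <<'E'
from h import *
xm,Y,N=dirs(60)
delta([((.444,-.04,.46),orient(xm,N)),((.444,-.04,.36),orient(xm,N))])
E
```

```text
[-2.48, -4.64, 2.98, -2.35, -6.89, -0.84]
[-0.63, -1.79, 0.87, -2.35, -6.89, -0.84]
```

Call:
drive_tool(
  deltas=[-0.5, -1.2, 0.6, -0.3, -0.9, -0.1, 0.6, -1, -2.4, 1.2, -0.6, -1.8, -0.2, 0.6, -1.5, -3.6, 1.8, -0.9, -2.7, -0.3, 0.6, -2, -4.6, 2.4, -1.2, -3.6, -0.4, 0.6, -2.5, -4.6, 3, -1.5, -4.5, -0.5, 0.6, -2.5, -4.6, 3, -1.8, -5.4, -0.6, 0.6, -2.5, -4.6, 3, -2.1, -6.3, -0.8, 0.6, -2.5, -4.6, 3, -2.4, -6.9, -0.8, 0.6, -2.5, -4.6, 3, -2.4, -6.9, -0.8, 0.6],
)

```text
time_s: 6.53
tcp_pos: [0.4439, -0.0388, 0.4617]
orientation: [[0.967, 0.125, 0.224], [-0.256, 0.479, 0.84], [-0.002, -0.869, 0.495]]
contact_force: [-0.9, 0.3, 0.7]
opening: 0.0558
```

```bash
cat > sil.py <<'E'
from h import *
from scipy.optimize import minimize
s=cap('side','g_s.png');t=cap('top','g_t.png');show()
# dark mask of handle in top picture, soft; silhouette of handle box
K=8
def sil(c,q,x0,y0,w,h):
    cx,cn,th,dy=q; P=np.array([tilted(cx,cn,th,x,y+dy,n) for x in(-.095,-.02) for y in(-.023,.023) for n in(-.015,.015)])
    u=(proj(c,P)-[x0,y0]+.5)*K; m=np.zeros((h*K,w*K),np.uint8); cv2.fillConvexPoly(m,cv2.convexHull(u.astype(np.int32)),1)
    return cv2.resize(m.astype(np.float32),(w,h),interpolation=cv2.INTER_AREA)
g=cv2.cvtColor(t['color'],cv2.COLOR_BGR2GRAY)
x0,y0,w,h=190,158,40,36
for row in g[y0:y0+h:3,x0:x0+w:2]: print(' '.join('%3d'%v for v in row))
E
python3 sil.py
```

```text
t 6.63 q [-0.479, 0.011, 1.612, 0.507, 1.637, -1.782] pos [0.444, -0.0389, 0.4607] y [ 0.125  0.481 -0.868] z [0.228 0.837 0.497] F [ 0.4  0.1 -0.3] op 0.0559
150 125  75  70  71 146 231 235 236 237 237 238 240 241 242 243 243 237 207 110
171 229 213 137 126 201 233 234 223 201 231 238 240 241 243 243 243 229 180  75
205 237 178 140 138 141 152 161 117  65 138 207 200 195 214 235 239 214 142  62
234 213 198 212 215 151 135 119 113 101  99  90 137 185 160 151 191 200  98  66
235 178 214 228 210 133 101  40  40  42  40  43  43  47  72 190 213 181  81  63
219 154 222 225 164 123  64  40  42  40  42  41  42  43  77 200 207 162 109  80
184 186 227 218 144 121  42  42  40  40  44  42  42  43  82 134 174 186 168 112
197 224 227 186 131  74  40  39  39  42  43  42  42  46 104 138 150 130 114  53
146 158 156 137 148 124  82  48  32  30  35  40  43  63 123 139 140 128  99  37
114  96  91  97 134 139 141 147 135  63  38  97 128 132 134 150 132 123  63  37
200 187 179 169 138  67  64  97 110  69 104 224 220 178 159 147 130 106  40  39
103 205 223 195 192 177 135 178 200 186 188 208 226 230 226 204 167 112  60  46
```

```bash
cat > sil2.py <<'E'
import sys
sys.argv=['x']
from h import *
from scipy.optimize import minimize
s,t=cams();gs=cv2.imread('pics/g_s.png',0);gt=cv2.imread('pics/g_t.png',0)
for row in gs[148:186:2,246:274:2]: print(' '.join('%3d'%v for v in row))
K=8
def sil(c,q,x0,y0,w,h):
    cx,cn,th,dy=q; P=np.array([tilted(cx/1e3,cn/1e3,th,x,y+dy/1e3,n) for x in(-.095,-.02) for y in(-.023,.023) for n in(-.015,.015)])
    u=(proj(c,P)-[x0,y0]+.5)*K; m=np.zeros((h*K,w*K),np.uint8); cv2.fillConvexPoly(m,np.round(cv2.convexHull(np.float32(u))).astype(np.int32),1)
    return cv2.resize(m.astype(np.float32),(w,h),interpolation=cv2.INTER_AREA)
wt=(198,164,26,22); ws=(250,146,20,19)
def dark(g,b): return np.clip((110-g[b[1]:b[1]+b[3],b[0]:b[0]+b[2]].astype(float))/70,0,1)
D=[dark(gt,wt),dark(gs,ws)]
def cost(q): return sum(((sil(c,q,*b)-d)**2).sum() for c,b,d in((t,wt,D[0]),(s,ws,D[1])))
for th0 in(12,15,18,None):
    if th0: f=lambda v:cost([v[0],v[1],th0,v[2]]);x0=[4,20,0]
    else: f=lambda v:cost([v[0],v[1],v[3],v[2]]);x0=[4,20,0,15]
    o=minimize(f,x0,method='Nelder-Mead',options=dict(initial_simplex=np.array([x0]+[np.array(x0)+5*np.eye(len(x0))[i] for i in range(len(x0))])))
    print(th0,o.x.round(2),round(o.fun,2))
E
python3 sil2.py
```

```text
127 125 128 139  27  32  30  29  25  41 255 253 183 123
127 124 115 165  11  13  11  12   6   9 155 106 109 127
127  80  26 163  25   0   9   8  10  15 159  61  50 126
125 170 103 161  24   8   2   5   9  20 161  53  53 129
125 191 135  25  23  33  37  48  38  46 104  81 176 134
127 190 132  14  31  20  26  19  16  32  10  76 195 112
127 190  65  16  32  52  94  77  50  50  13 111 145 115
107 183 117  68  17  27  89  45  32  13  18 109 137  99
209 182 213 134  82  74  78  73  75 164 210 163 182 146
203 159 218 133  88  79  85  84  95 209 235 172 215 235
218 207 199 129 131 110 113 111 104 203 227 198 201 232
138 129 183  63  89  93 125 125 125 177 192 199 230 229
139  94  99  15  23  23  20  16  22  20 113 102 226 229
144 117  91  24  26  29  27  27  25  26 125 125 229 227
194 196 119  24  22  25  28  23  24  35 157 147 219 219
195 202 105  18  24  19  23  19  19  65 219 208 212 211
193 199 132  79  81  65  68  60  59  88 203 199 200 200
135 126 126 125 126 129 130 129 132 160 159 168 166 189
117 103 105 107 105 109 107 111 113 112 115 113 110 135
12 [26.29 15.88 -0.96] 131.99
15 [26.51 12.09 -1.44] 109.36
18 [27.33  8.27 -1.23] 94.26
None [28.36  0.83 -1.51 23.37] 86.14
```

```bash
python3 - <<'E'
from h import *
s,t=cams()
for th,cx,cn in ((15,4.1,20.1),(15,8,24),(18,8,24)):
  for nm,x,n in (('junction',-.02,.015),('endtop',-.095,.015),('endbot',-.095,-.015),('bodybackbot',-.02,-.017)):
    print(cx,cn,th,nm,[proj(c,tilted(cx/1e3,cn/1e3,th,x,y,n))[0].round(1).tolist() for c in(s,t) for y in(-.023,.023)])
a=cv2.imread('pics/g_s.png')[138:188,236:286];b=cv2.imread('pics/g_t.png')[155:197,185:235]
a=cv2.resize(a,None,fx=8,fy=8,interpolation=cv2.INTER_CUBIC);b=cv2.resize(b,None,fx=8,fy=8,interpolation=cv2.INTER_CUBIC)
b=cv2.copyMakeBorder(b,0,a.shape[0]-b.shape[0],0,0,0);cv2.imwrite('pics/g.png',np.hstack([a,b]))
E
```

```text
4.1 20.1 15 junction [[264.7, 150.0], [253.6, 149.4], [204.2, 168.2], [200.5, 182.4]]
4.1 20.1 15 endtop [[264.3, 143.6], [252.8, 143.0], [213.5, 167.6], [209.6, 182.8]]
4.1 20.1 15 endbot [[263.8, 150.7], [252.2, 150.1], [222.5, 170.5], [218.7, 185.4]]
4.1 20.1 15 bodybackbot [[264.2, 157.3], [253.0, 156.7], [213.3, 171.0], [209.7, 185.1]]
8 24 15 junction [[264.8, 149.1], [253.7, 148.5], [202.5, 167.8], [198.7, 182.0]]
8 24 15 endtop [[264.4, 142.7], [252.9, 142.1], [211.7, 167.2], [207.8, 182.3]]
8 24 15 endbot [[263.9, 149.8], [252.3, 149.2], [220.7, 170.0], [216.9, 185.0]]
8 24 15 bodybackbot [[264.3, 156.4], [253.1, 155.8], [211.7, 170.6], [208.0, 184.7]]
8 24 18 junction [[264.8, 149.0], [253.7, 148.4], [202.1, 167.7], [198.3, 181.9]]
8 24 18 endtop [[264.5, 141.6], [253.0, 141.0], [210.1, 166.7], [206.1, 181.9]]
8 24 18 endbot [[264.0, 148.6], [252.4, 147.9], [219.3, 169.6], [215.5, 184.6]]
8 24 18 bodybackbot [[264.3, 156.1], [253.2, 155.5], [211.5, 170.5], [207.8, 184.6]]
```

View pics/g.png

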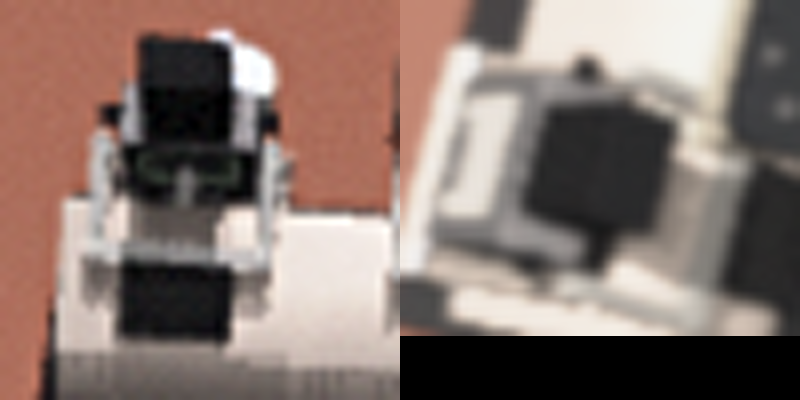

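```bash
python3 - <<'E'
from h import *
xm,Y,N=dirs(61); R=orient(xm,N)
g=tilted(.008,.024,16,-.067,0,0);print(g)
delta([(g-.1*xm,R),(g-.04*xm,R),(g,R)])
E
```

```text
[0.47128085 0.07738971 0.1767011 ]
[-0.11, 8.23, -1.45, -0.13, -0.03, -0.04]
[-0.1, 10.63, -1.48, -0.13, -0.03, -0.04]
[-0.1, 12.23, -1.5, -0.13, -0.03, -0.04]
```

Call:
drive_tool(
  deltas=[0, 1.5, -0.5, 0, 0, 0, 0.6, 0, 3, -1, 0, 0, 0, 0.6, 0, 4.5, -1.5, 0, 0, 0, 0.6, -0.1, 6, -1.5, -0.1, 0, 0, 0.6, -0.1, 7.5, -1.5, -0.1, 0, 0, 0.6, -0.1, 9, -1.5, -0.1, 0, 0, 0.6, -0.1, 10, -1.5, -0.1, 0, 0, 0.6, -0.1, 11, -1.5, -0.1, 0, 0, 0.6, -0.1, 11.8, -1.5, -0.1, 0, 0, 0.6, -0.1, 12.2, -1.5, -0.1, 0, 0, 0.6, -0.1, 12.2, -1.5, -0.1, 0, 0, 0.6],
)

```text
time_s: 7.55
tcp_pos: [0.4706, 0.0776, 0.1762]
orientation: [[0.965, 0.12, 0.233], [-0.262, 0.473, 0.841], [-0.009, -0.873, 0.488]]
contact_force: [-0.1, -0.2, 0.1]
opening: 0.0558
```

```bash
python3 - <<'E'
from h import *
show();xm,Y,N=dirs(61); R=orient(xm,N)
g=tilted(.008,.024,16,-.067,0,0)
delta([(g,R)])
E
```

```text
t 7.55 q [-0.204, 0.299, 2.011, 0.659, 0.922, -1.938] pos [0.4706, 0.0776, 0.1762] y [ 0.12   0.473 -0.873] z [0.233 0.841 0.488] F [-0.1 -0.2  0.1] op 0.0558
[0.03, -0.02, 0.01, -0.04, -0.06, -0.07]
```

Call:
drive_tool(
  deltas=[0, 0, 0, 0, 0, 0, 0.4, 0, 0, 0, 0, 0, 0, 0.3, 0, 0, 0, 0, 0, 0, 0.25, 0, 0, 0, 0, 0, 0, 0.2, 0, 0, 0, 0, 0, 0, 0.2, 0, 0, 0, 0, 0, 0, 0.2],
  newtons=12,
)

```text
time_s: 8.05
tcp_pos: [0.471, 0.0775, 0.177]
orientation: [[0.965, 0.121, 0.233], [-0.262, 0.474, 0.841], [-0.008, -0.872, 0.489]]
contact_force: [-0.2, -0.8, 6.9]
opening: 0.0302
```

```bash
python3 - <<'E'
from h import *
show();print(np.stack(dirs(61))@robot.get_state()['contact_force'], robot.get_state()['ft_torque'])
E
```

```text
t 8.05 q [-0.204, 0.298, 2.01, 0.659, 0.923, -1.938] pos [0.471, 0.0775, 0.177] y [ 0.121  0.474 -0.872] z [0.233 0.841 0.489] F [-0.2 -0.8  6.9] op 0.0302
[-6.47363694 -0.00968607  2.63392242] [ 0.58763312 -0.03920597  0.07879455]
```

Call:
drive_tool(
  deltas=[0, 0, 0, 0, 0, 0, 0.2, 0, 0, 0, 0, 0, 0, 0.2, 0, -0.3, 0, 0, 0, 0, 0.2, 0, -0.7, 0, 0, 0, 0, 0.2, 0, -1.2, 0, 0, 0, 0, 0.2, 0, -1.8, 0, 0, 0, 0, 0.2, 0, -2.6, 0, 0, 0, 0, 0.2, 0, -3.6, 0, 0, 0, 0, 0.2, 0, -4.8, 0, 0, 0, 0, 0.2, 0, -6, 0, 0, 0, 0, 0.2, 0, -6, 0, 0, 0, 0, 0.2],
  newtons=30,
)

```text
time_s: 8.97
tcp_pos: [0.4536, 0.0037, 0.3124]
orientation: [[0.964, 0.128, 0.231], [-0.264, 0.47, 0.842], [-0.001, -0.873, 0.487]]
contact_force: [0.4, 0.3, -2.5]
opening: 0.03
```

```bash
python3 - <<'E'
from h import *
show();xm,Y,N=dirs(61)
for c in('s','t'): cap('side' if c=='s' else 'top','h_%s.png'%c)
P=np.array([.450,-.04,.42]);
delta([(P,orient(xm,N)),(P,orient(xm,-Y)),(P,orient(xm,-N))])
E
```

```text
t 8.97 q [-0.376, 0.097, 1.875, 0.53, 1.276, -1.864] pos [0.4536, 0.0037, 0.3124] y [ 0.128  0.47  -0.873] z [0.231 0.842 0.487] F [ 0.4  0.3 -2.5] op 0.03
[0.35, -4.78, 0.62, -0.03, -0.07, -0.04]
[0.35, -4.78, 0.62, 0.0, 14.93, -0.06]
[0.35, -4.78, 0.62, 0.06, 29.93, -0.05]
```

Call:
drive_tool(
  deltas=[0, -1.2, 0, 0, 0, 0, 0.2, 0, -2.4, 0, 0, 1.1, 0, 0.2, 0.1, -3.6, 0.2, 0, 2.2, 0, 0.2, 0.2, -4.8, 0.4, 0, 3.3, 0, 0.2, 0.3, -4.8, 0.6, 0, 4.4, 0, 0.2, 0.3, -4.8, 0.6, 0, 5.5, 0, 0.2, 0.3, -4.8, 0.6, 0, 6.6, 0, 0.2, 0.3, -4.8, 0.6, 0, 7.7, 0, 0.2, 0.3, -4.8, 0.6, 0, 8.8, 0, 0.2, 0.3, -4.8, 0.6, 0, 9.9, 0, 0.2, 0.3, -4.8, 0.6, 0, 11, 0, 0.2, 0.3, -4.8, 0.6, 0, 12.1, 0, 0.2],
)

```text
time_s: 10.07
tcp_pos: [0.4484, -0.0399, 0.4182]
orientation: [[0.059, 0.12, 0.991], [-0.881, 0.473, -0.005], [-0.469, -0.873, 0.134]]
contact_force: [-0.5, -0.3, -4.0]
opening: 0.0299
```

Call:
drive_tool(
  deltas=[0, 0, 0, 0, 1.1, 0, 0.2, 0, 0, 0, 0, 2.2, 0, 0.2, 0, 0, 0, 0, 3.3, 0, 0.2, 0, 0, 0, 0, 4.4, 0, 0.2, 0, 0, 0, 0, 5.5, 0, 0.2, 0, 0, 0, 0, 6.6, 0, 0.2, 0, 0, 0, 0, 7.7, 0, 0.2, 0, 0, 0, 0, 8.8, 0, 0.2, 0, 0, 0, 0, 9.9, 0, 0.2, 0, 0, 0, 0, 11, 0, 0.2, 0, 0, 0, 0, 12.1, 0, 0.2, 0, 0, 0, 0, 13.2, 0, 0.2],
)

```text
time_s: 11.07
tcp_pos: [0.4481, -0.0394, 0.4164]
orientation: [[-0.964, 0.117, 0.237], [-0.156, 0.474, -0.867], [-0.214, -0.873, -0.439]]
contact_force: [0.1, -1.2, -3.7]
opening: 0.0303
```

```bash
python3 - <<'E'
from h import *
show();xm,Y,N=dirs(61);R=orient(xm,-N)
st=robot.get_state();print(np.array(st['orientation']).T@R)
g=tilted(.008,.024,16,-.067,0,0)
delta([(g-.14*xm,R)])
E
```

```text
t 11.07 q [-0.47, 0.039, 1.683, 0.495, 1.548, 0.845] pos [0.4481, -0.0394, 0.4164] y [ 0.117  0.474 -0.873] z [ 0.237 -0.867 -0.439] F [ 0.1 -1.2 -3.7] op 0.0303
[[ 0.8908985  -0.00731776  0.45414349]
 [ 0.01003206  0.99994331 -0.0035676 ]
 [-0.45409164  0.00773437  0.89092141]]
[0.47, 5.09, 0.33, 0.06, 4.5, 0.09]
```

```bash
python3 - <<'E'
from h import *
y=np.array([.128,.470,-.873]);y/=np.linalg.norm(y);z=-np.array([.231,.842,.487]);z-=y*(y@z);z/=np.linalg.norm(z)
delta([((.4536,.0037,.3124),orient(y,z))])
E
```

```text
[0.41, 4.47, 0.38, 0.03, 4.54, 0.11]
```

Call:
drive_tool(
  deltas=[0, 0, 0, 0, 1, 0, 0.2, 0, 0, 0, 0, 2, 0, 0.2, 0.1, 1, 0.1, 0, 3, 0, 0.2, 0.2, 2, 0.2, 0, 4, 0, 0.2, 0.4, 3, 0.3, 0, 4.5, 0.1, 0.2, 0.4, 4, 0.4, 0, 4.5, 0.1, 0.2, 0.4, 4.5, 0.4, 0, 4.5, 0.1, 0.2, 0.4, 4.5, 0.4, 0, 4.5, 0.1, 0.2],
)

```text
time_s: 11.73
tcp_pos: [0.4524, 0.0053, 0.3079]
orientation: [[-0.966, 0.121, -0.228], [0.258, 0.475, -0.841], [0.007, -0.872, -0.49]]
contact_force: [-0.9, 0.4, -3.9]
opening: 0.0295
```

```bash
python3 - <<'E'
from h import *
show()
s=cap('side','i_s.png');t=cap('top','i_t.png')
def crop(f,x0,y0,x1,y1,k): return cv2.resize(cv2.imread('pics/'+f)[y0:y1,x0:x1],None,fx=k,fy=k,interpolation=cv2.INTER_CUBIC)
st=robot.get_state();T=np.array(st['tcp_pos']);y=np.array(st['orientation'])[:,1]
for d in(.047,.162): print([proj(c,T+y*d)[0].round(1).tolist() for c in(s,t)])
A=np.vstack([crop(f,180,125,280,195,4) for f in('h_t.png','i_t.png')]);B=np.vstack([crop(f,225,110,325,180,4) for f in('h_s.png','i_s.png')])
cv2.imwrite('pics/i.png',np.hstack([A,B]))
E
```

```text
t 11.73 q [-0.375, 0.103, 1.88, 0.533, 1.274, 1.269] pos [0.4524, 0.0053, 0.3079] y [ 0.121  0.475 -0.872] z [-0.228 -0.841 -0.49 ] F [-0.9  0.4 -3.9] op 0.0295
[[258.2, 138.2], [224.9, 175.1]]
[[259.1, 148.8], [209.5, 175.5]]
```

View pics/i.png

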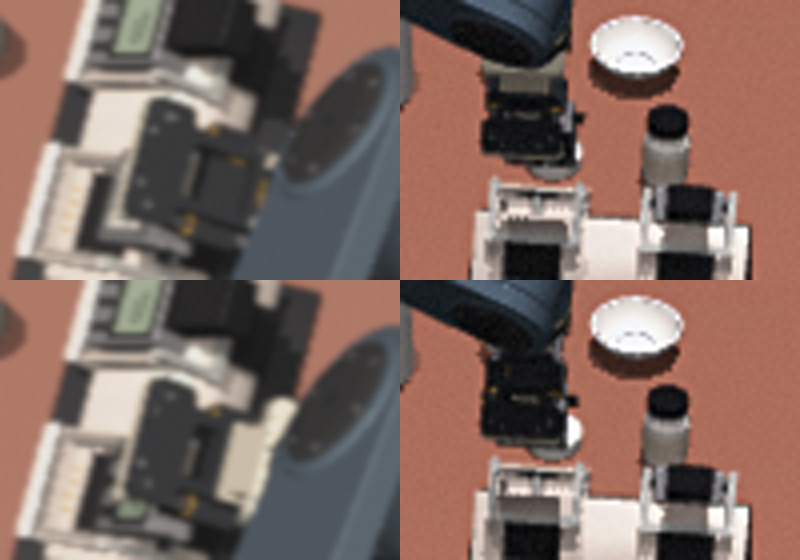

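```bash
python3 - <<'E'
import cv2
for f in('h_s.png','i_s.png'):
    g=cv2.imread('pics/'+f,0)
    print(f)
    for r in range(134,147): print(r,g[r,240:276].tolist())
E
```

```text
h_s.png
134 [124, 124, 128, 128, 126, 131, 59, 20, 11, 16, 17, 17, 15, 14, 16, 18, 17, 23, 21, 20, 18, 19, 14, 17, 35, 38, 45, 127, 129, 127, 127, 125, 125, 125, 126, 128]
135 [124, 125, 125, 124, 126, 130, 61, 24, 27, 21, 18, 16, 8, 12, 8, 11, 13, 8, 5, 15, 15, 17, 11, 13, 15, 31, 52, 120, 115, 125, 129, 126, 122, 125, 129, 127]
136 [125, 124, 128, 124, 127, 130, 65, 46, 60, 35, 24, 16, 16, 9, 8, 14, 12, 9, 9, 9, 10, 17, 17, 29, 32, 31, 65, 125, 96, 123, 129, 128, 127, 123, 124, 125]
137 [124, 125, 125, 126, 128, 127, 82, 45, 40, 24, 15, 26, 16, 17, 26, 19, 17, 20, 18, 22, 18, 21, 36, 73, 67, 41, 68, 125, 81, 116, 125, 125, 126, 127, 125, 125]
138 [126, 122, 126, 127, 127, 132, 128, 55, 43, 22, 22, 59, 37, 39, 57, 61, 52, 48, 50, 52, 23, 17, 24, 44, 39, 56, 95, 120, 45, 50, 57, 91, 123, 129, 124, 130]
139 [128, 124, 124, 129, 128, 125, 103, 39, 26, 18, 18, 41, 33, 22, 32, 46, 59, 61, 59, 48, 25, 14, 17, 41, 54, 120, 125, 108, 29, 12, 28, 96, 123, 127, 126, 127]
140 [127, 126, 125, 129, 131, 77, 34, 15, 17, 19, 21, 19, 19, 16, 15, 20, 18, 20, 23, 19, 14, 20, 19, 35, 48, 115, 129, 125
[... 2422 characters left out ...]
70, 126, 127, 127, 128, 126, 127, 126, 125, 125]
143 [127, 125, 126, 127, 133, 48, 11, 19, 20, 20, 21, 20, 18, 19, 15, 18, 21, 19, 18, 17, 11, 19, 16, 17, 16, 32, 48, 154, 136, 124, 126, 126, 128, 127, 127, 126]
144 [130, 126, 125, 129, 126, 51, 12, 23, 22, 20, 17, 17, 18, 20, 22, 21, 17, 22, 20, 19, 16, 20, 28, 16, 15, 13, 69, 247, 201, 143, 124, 124, 127, 124, 123, 126]
145 [122, 125, 126, 125, 103, 36, 15, 32, 26, 17, 20, 17, 20, 16, 21, 17, 18, 15, 18, 19, 17, 24, 46, 25, 15, 17, 79, 255, 255, 224, 135, 119, 123, 126, 123, 124]
146 [125, 126, 127, 125, 106, 39, 12, 19, 18, 18, 34, 18, 17, 17, 19, 16, 16, 22, 18, 29, 17, 25, 35, 20, 16, 19, 77, 255, 254, 254, 165, 120, 124, 124, 125, 125]
```

```bash
cat > ins.py <<'E'
from h import *
xm0=np.array([.121,.474,-.872]);xm0/=np.linalg.norm(xm0);Tg=np.array([.471,.0775,.177])
xm,Y,N=dirs(60.7,1.298);R=orient(xm,-N)
L=Tg+.047*xm0-.0058*dirs()[1]
def T(s,lat=0): return L-.047*xm-s*xm+lat*Y
if __name__=='__main__':
    show(); f=np.array(robot.get_state()['contact_force']);print('F xm,Y,N',(np.stack([xm,Y,N])@f).round(1))
    delta([(T(s),R) for s in(.12,.06,.03,.01,0)])
E
python3 ins.py
```

```text
t 11.83 q [-0.377, 0.1, 1.875, 0.533, 1.277, 1.269] pos [0.4537, 0.004, 0.311] y [ 0.125  0.474 -0.872] z [-0.226 -0.842 -0.49 ] F [ 0.6  0.1 -3.4] op 0.0298
F xm,Y,N [ 3.  -0.5 -1.5]
[-0.09, 1.35, -0.01, 0.01, 0.09, 0.07]
[-0.11, 3.75, -0.01, 0.01, 0.09, 0.07]
[-0.12, 4.95, -0.01, 0.01, 0.09, 0.07]
[-0.13, 5.75, -0.0, 0.01, 0.09, 0.07]
[-0.13, 6.15, -0.0, 0.01, 0.09, 0.07]
```

Call:
drive_tool(
  deltas=[-0.1, 0.6, 0, 0, 0.1, 0.1, 0.2, -0.1, 1.4, 0, 0, 0.1, 0.1, 0.2, -0.1, 2.2, 0, 0, 0.1, 0.1, 0.2, -0.1, 3, 0, 0, 0.1, 0.1, 0.2, -0.1, 3.6, 0, 0, 0.1, 0.1, 0.2, -0.1, 4.1, 0, 0, 0.1, 0.1, 0.2, -0.1, 4.4, 0, 0, 0.1, 0.1, 0.2, -0.1, 4.7, 0, 0, 0.1, 0.1, 0.2, -0.1, 4.9, 0, 0, 0.1, 0.1, 0.2, -0.1, 4.9, 0, 0, 0.1, 0.1, 0.2],
)

```text
time_s: 12.67
tcp_pos: [0.4716, 0.0616, 0.204]
orientation: [[-0.962, 0.135, -0.236], [0.272, 0.471, -0.839], [-0.002, -0.872, -0.49]]
contact_force: [1.7, 3.6, -3.7]
opening: 0.0297
```

```bash
python3 ins.py
```

```text
t 12.67 q [-0.239, 0.251, 1.991, 0.631, 0.98, 1.226] pos [0.4716, 0.0616, 0.204] y [ 0.135  0.471 -0.872] z [-0.236 -0.839 -0.49 ] F [ 1.7  3.6 -3.7] op 0.0297
F xm,Y,N [ 5.2 -0.7  1.6]
[-0.03, -3.56, -0.01, 0.01, -0.02, -0.03]
[-0.02, -1.16, -0.0, 0.01, -0.02, -0.03]
[-0.02, 0.04, -0.0, 0.01, -0.02, -0.03]
[-0.01, 0.84, -0.0, 0.01, -0.02, -0.03]
[-0.01, 1.24, -0.0, 0.01, -0.02, -0.03]
```

Call:
drive_tool(
  deltas=[0, 0.2, 0, 0, 0, 0, 0.2, 0, 0.4, 0, 0, 0, 0, 0.2, 0, 0.6, 0, 0, 0, 0, 0.2, 0, 0.8, 0, 0, 0, 0, 0.2, 0, 0.95, 0, 0, 0, 0, 0.2, 0, 1.1, 0, 0, 0, 0, 0.2, 0, 1.2, 0, 0, 0, 0, 0.2, 0, 1.2, 0, 0, 0, 0, 0.2],
)

```text
time_s: 13.33
tcp_pos: [0.4756, 0.076, 0.1775]
orientation: [[-0.962, 0.135, -0.236], [0.272, 0.471, -0.839], [-0.002, -0.872, -0.49]]
contact_force: [1.3, 4.0, -3.9]
opening: 0.0298
```

```bash
python3 ins.py; python3 -c "
from h import *
print(robot.get_state()['ft_torque'])"
```

```text
t 13.33 q [-0.206, 0.3, 2.007, 0.666, 0.913, 1.203] pos [0.4756, 0.076, 0.1775] y [ 0.135  0.471 -0.872] z [-0.236 -0.839 -0.49 ] F [ 1.3  4.  -3.9] op 0.0298
F xm,Y,N [ 5.5 -0.2  1.8]
[-0.03, -4.78, -0.0, 0.01, -0.02, -0.03]
[-0.03, -2.38, -0.0, 0.01, -0.02, -0.03]
[-0.02, -1.18, -0.0, 0.01, -0.02, -0.03]
[-0.02, -0.38, -0.0, 0.01, -0.02, -0.03]
[-0.02, 0.02, 0.0, 0.01, -0.02, -0.03]
[ 0.1918511   0.03718609 -0.03966455]
```

Call:
drive_tool(
  deltas=[0, 0.08, 0, 0, 0, 0, 0.2, 0, 0.16, 0, 0, 0, 0, 0.2, 0, 0.24, 0, 0, 0, 0, 0.2, 0, 0.24, 0, 0, 0, 0, 0.2],
)

```text
time_s: 13.67
tcp_pos: [0.4784, 0.0771, 0.1746]
orientation: [[-0.962, 0.141, -0.234], [0.273, 0.469, -0.84], [-0.008, -0.872, -0.49]]
contact_force: [-8.2, -18.8, 26.7]
opening: 0.0295
```

```bash
python3 ins.py; python3 - <<'E'
from h import *
print(robot.get_state()['ft_torque'])
s=cap('side','j_s.png');t=cap('top','j_t.png')
def crop(f,x0,y0,x1,y1,k): return cv2.resize(cv2.imread('pics/'+f)[y0:y1,x0:x1],None,fx=k,fy=k,interpolation=cv2.INTER_CUBIC)
cv2.imwrite('pics/j.png',np.hstack([crop('j_t.png',180,120,240,210,6),cv2.copyMakeBorder(crop('j_s.png',230,120,290,190,6),0,120,0,0,0)]))
E
```

```text
t 13.67 q [-0.201, 0.306, 2.007, 0.672, 0.9, 1.198] pos [0.4784, 0.0771, 0.1746] y [ 0.141  0.469 -0.872] z [-0.234 -0.84  -0.49 ] F [ -8.2 -18.8  26.7] op 0.0295
F xm,Y,N [-33.2   2.9  -4.6]
[0.03, -4.92, 0.01, 0.0, 0.01, -0.09]
[0.06, -2.52, 0.01, 0.0, 0.01, -0.09]
[0.07, -1.32, 0.01, 0.0, 0.01, -0.09]
[0.07, -0.52, 0.01, 0.0, 0.01, -0.09]
[0.08, -0.12, 0.01, 0.0, 0.01, -0.09]
[-0.83715101  0.72378381  0.14753855]
```

View pics/j.png

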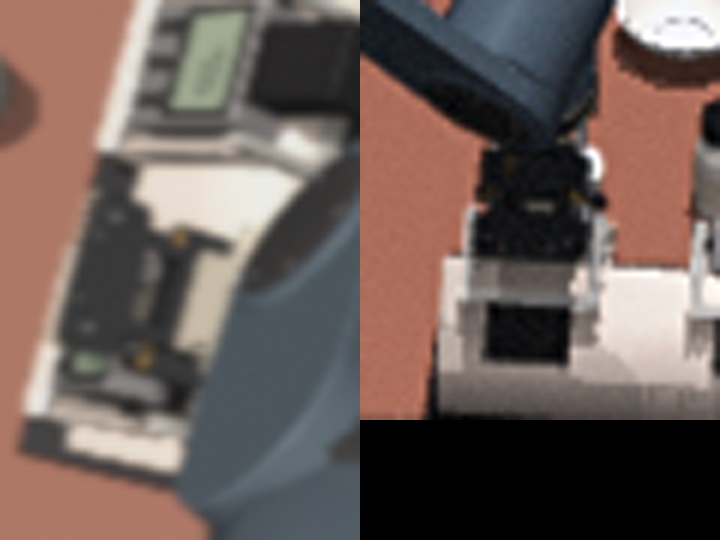

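```bash
cat > arc.py <<'E'
from h import *
T0=np.array([.4784,.0771,.1746]); xs,Y,N=dirs(45)
def tgt(th):
    f=lambda th:(lambda s,c:np.array([95-(95*c+7*s)-67*c, 80*s+17*c-17+67*s]))(np.sin(np.radians(th)),np.cos(np.radians(th)))
    d=(f(th)-f(15.7))/1e3
    a,_,b=dirs(45+th,1.298); return T0+xs*(d[0]-.001)+N*d[1], orient(a,-b)
if __name__=='__main__':
    show(); F=np.array(robot.get_state()['contact_force']);print('F x,Y,N',(np.stack([xs,Y,N])@F).round(1),'T',np.round(robot.get_state()['ft_torque'],2))
    delta([tgt(a) for a in (14,12,10,8,6,4,2,0,-1)])
E
python3 arc.py
```

```text
t 13.77 q [-0.201, 0.306, 2.007, 0.672, 0.9, 1.198] pos [0.4784, 0.0771, 0.1746] y [ 0.141  0.469 -0.872] z [-0.234 -0.84  -0.49 ] F [ -8.2 -18.3  26.8] op 0.0297
F x,Y,N [-33.    3.2   4.9] T [-0.82  0.71  0.08]
[-0.0, -0.03, 0.18, -0.28, 0.01, -0.09]
[-0.0, -0.02, 0.38, -0.61, 0.01, -0.09]
[-0.0, 0.0, 0.58, -0.95, 0.01, -0.09]
[-0.0, 0.03, 0.77, -1.28, 0.01, -0.09]
[-0.01, 0.07, 0.97, -1.61, 0.01, -0.09]
[-0.01, 0.11, 1.17, -1.95, 0.01, -0.09]
[-0.01, 0.16, 1.37, -2.28, 0.01, -0.09]
[-0.01, 0.23, 1.56, -2.61, 0.02, -0.09]
[-0.01, 0.26, 1.66, -2.78, 0.02, -0.09]
```

Call:
drive_tool(
  deltas=[0, -0.04, 0.1, -0.14, 0, 0, 0.2, 0, -0.03, 0.2, -0.3, 0, 0, 0.2, 0, -0.02, 0.38, -0.6, 0, 0, 0.2, 0, 0, 0.58, -0.95, 0, -0.05, 0.2, 0, 0.03, 0.77, -1.28, 0, -0.05, 0.2, 0, 0.07, 0.97, -1.6, 0, -0.05, 0.2, 0, 0.07, 0.97, -1.6, 0, -0.05, 0.2],
)

```text
time_s: 14.35
tcp_pos: [0.4731, 0.0573, 0.1611]
orientation: [[-0.962, 0.174, -0.209], [0.272, 0.607, -0.747], [-0.003, -0.776, -0.631]]
contact_force: [3.5, 7.7, -0.6]
opening: 0.0299
```

```bash
python3 arc.py
```

```text
t 14.35 q [-0.33, 0.37, 2.043, 0.862, 0.979, 0.924] pos [0.4731, 0.0573, 0.1611] y [ 0.174  0.607 -0.776] z [-0.209 -0.747 -0.631] F [ 3.5  7.7 -0.6] op 0.0299
F x,Y,N [ 6.3 -1.3  5.5] T [ 1.   -0.32 -0.36]
[0.01, 0.03, -0.81, 1.35, -0.01, -0.04]
[0.01, 0.01, -0.61, 1.02, -0.01, -0.04]
[0.0, -0.0, -0.41, 0.69, -0.01, -0.04]
[0.0, -0.01, -0.21, 0.35, -0.0, -0.04]
[0.0, -0.0, -0.01, 0.02, -0.0, -0.04]
[-0.0, 0.01, 0.19, -0.31, -0.0, -0.04]
[-0.0, 0.03, 0.4, -0.65, -0.0, -0.04]
[-0.0, 0.05, 0.6, -0.98, -0.0, -0.04]
[-0.0, 0.07, 0.7, -1.15, -0.0, -0.04]
```

Call:
drive_tool(
  deltas=[0, 0.02, 0.1, -0.16, 0, 0, 0.2, 0, 0.04, 0.2, -0.32, 0, 0, 0.2, 0, 0.05, 0.3, -0.48, 0, 0, 0.2, 0, 0.07, 0.4, -0.65, 0, 0, 0.2, 0, 0.07, 0.4, -0.65, 0, 0, 0.2],
)

```text
time_s: 14.77
tcp_pos: [0.4715, 0.0508, 0.1538]
orientation: [[-0.962, 0.189, -0.197], [0.273, 0.658, -0.702], [-0.003, -0.729, -0.684]]
contact_force: [-0.8, 2.2, 3.3]
opening: 0.0294
```

```bash
python3 arc.py
```

```text
t 14.77 q [-0.376, 0.407, 2.054, 0.928, 1.018, 0.822] pos [0.4715, 0.0508, 0.1538] y [ 0.189  0.658 -0.729] z [-0.197 -0.702 -0.684] F [-0.8  2.2  3.3] op 0.0294
F x,Y,N [-0.9  1.4  3.7] T [ 1.02 -0.26  0.12]
[0.02, 0.06, -1.2, 2.03, -0.01, -0.04]
[0.01, 0.03, -1.0, 1.69, -0.01, -0.04]
[0.01, -0.0, -0.8, 1.36, -0.01, -0.04]
[0.01, -0.02, -0.6, 1.03, -0.01, -0.04]
[0.01, -0.03, -0.4, 0.69, -0.01, -0.04]
[0.01, -0.04, -0.2, 0.36, -0.0, -0.04]
[0.01, -0.03, 0.0, 0.03, -0.0, -0.04]
[0.0, -0.02, 0.21, -0.31, -0.0, -0.04]
[0.0, -0.01, 0.31, -0.47, -0.0, -0.04]
```

Call:
drive_tool(
  deltas=[0, 0, 0.07, -0.1, 0, 0, 0.2, 0, 0, 0.14, -0.2, 0, 0, 0.2, 0, 0, 0.21, -0.3, 0, 0, 0.2, 0, 0.01, 0.28, -0.38, 0, 0, 0.2, 0, 0.02, 0.34, -0.4, 0, 0, 0.2, 0, 0.02, 0.34, -0.4, 0, 0, 0.2],
)

```text
time_s: 15.27
tcp_pos: [0.4702, 0.0459, 0.1491]
orientation: [[-0.962, 0.197, -0.187], [0.272, 0.69, -0.671], [-0.003, -0.696, -0.718]]
contact_force: [-0.3, 7.3, 16.9]
opening: 0.0301
```

```bash
python3 arc.py
```

```text
t 15.27 q [-0.407, 0.435, 2.059, 0.964, 1.048, 0.758] pos [0.4702, 0.0459, 0.1491] y [ 0.197  0.69  -0.696] z [-0.187 -0.671 -0.718] F [-0.3  7.3 16.9] op 0.0301
F x,Y,N [-7.   2.2 16.9] T [ 3.17 -0.38  0.49]
[0.02, 0.13, -1.47, 2.48, -0.0, -0.04]
[0.02, 0.09, -1.28, 2.15, -0.0, -0.04]
[0.02, 0.05, -1.08, 1.81, -0.0, -0.04]
[0.02, 0.02, -0.88, 1.48, 0.0, -0.04]
[0.01, 0.0, -0.68, 1.15, 0.0, -0.04]
[0.01, -0.01, -0.48, 0.81, 0.0, -0.04]
[0.01, -0.02, -0.27, 0.48, 0.0, -0.04]
[0.01, -0.01, -0.07, 0.15, 0.0, -0.04]
[0.01, -0.01, 0.03, -0.02, 0.0, -0.04]
```

Call:
drive_tool(
  deltas=[0, 0, 0.06, 0, 0, 0, 0.2, 0, 0, 0.12, 0, 0, 0, 0.2, 0, 0, 0.18, 0, 0, 0, 0.2, 0, 0, 0.18, 0, 0, 0, 0.2],
)

```text
time_s: 15.6
tcp_pos: [0.47, 0.0451, 0.1487]
orientation: [[-0.963, 0.198, -0.185], [0.271, 0.697, -0.664], [-0.003, -0.689, -0.725]]
contact_force: [2.9, 19.8, 25.2]
opening: 0.0298
```

```bash
python3 arc.py
```

```text
t 15.6 q [-0.413, 0.44, 2.058, 0.97, 1.056, 0.747] pos [0.47, 0.0451, 0.1487] y [ 0.198  0.697 -0.689] z [-0.185 -0.664 -0.725] F [ 2.9 19.8 25.2] op 0.0298
F x,Y,N [-3.8  2.3 31.9] T [ 6.01 -1.15  0.37]
[0.02, 0.16, -1.5, 2.58, 0.01, -0.03]
[0.02, 0.11, -1.31, 2.24, 0.01, -0.03]
[0.02, 0.08, -1.11, 1.91, 0.01, -0.03]
[0.02, 0.04, -0.91, 1.58, 0.01, -0.03]
[0.01, 0.02, -0.71, 1.24, 0.01, -0.03]
[0.01, 0.01, -0.51, 0.91, 0.01, -0.03]
[0.01, -0.0, -0.31, 0.58, 0.01, -0.03]
[0.01, -0.0, -0.1, 0.24, 0.01, -0.03]
[0.01, 0.0, 0.0, 0.08, 0.01, -0.03]
```

Call:
drive_tool(
  deltas=[0, 0, -0.04, 0.1, 0, 0, 0.2, 0, 0, -0.08, 0.2, 0, 0, 0.2, 0, 0, -0.08, 0.2, 0, 0, 0.2],
)

```text
time_s: 15.85
tcp_pos: [0.4704, 0.0467, 0.1503]
orientation: [[-0.963, 0.194, -0.188], [0.27, 0.683, -0.678], [-0.003, -0.704, -0.71]]
contact_force: [0.1, 3.5, 0.7]
opening: 0.0297
```

```bash
python3 arc.py|head -3
```

```text
t 15.85 q [-0.401, 0.429, 2.057, 0.954, 1.043, 0.773] pos [0.4704, 0.0467, 0.1503] y [ 0.194  0.683 -0.704] z [-0.188 -0.678 -0.71 ] F [0.1 3.5 0.7] op 0.0297
F x,Y,N [1.9 0.8 2.9] T [ 0.25  0.1  -0.  ]
[0.02, 0.13, -1.41, 2.37, 0.01, -0.03]
```

Call:
drive_tool(
  deltas=[0, 0, -0.05, 0, 0, 0, 0.2, 0, 0, -0.1, 0, 0, 0, 0.2, 0, 0, -0.1, 0, 0, 0, 0.2],
)

```text
time_s: 16.1
tcp_pos: [0.4706, 0.0475, 0.1511]
orientation: [[-0.963, 0.194, -0.189], [0.27, 0.681, -0.681], [-0.003, -0.706, -0.708]]
contact_force: [-0.3, -4.2, -7.4]
opening: 0.0297
```

```bash
python3 arc.py|head -3
```

```text
t 16.1 q [-0.398, 0.426, 2.056, 0.952, 1.04, 0.778] pos [0.4706, 0.0475, 0.1511] y [ 0.194  0.681 -0.706] z [-0.189 -0.681 -0.708] F [-0.3 -4.2 -7.4] op 0.0297
F x,Y,N [ 2.3 -0.8 -8.1] T [-2.06  0.74 -0.11]
[0.02, 0.12, -1.37, 2.34, 0.01, -0.03]
```

Call:
drive_tool(
  deltas=[0, 0, 0.04, 0, 0, 0, 0.2, 0, 0, 0.04, 0, 0, 0, 0.3, 0, 0, 0.04, 0, 0, 0, 0.4, 0, 0, 0.04, 0, 0, 0, 0.5, 0, 0, 0.04, 0, 0, 0, 0.5, 0, 0, 0.04, 0, 0, 0, 0.5],
)

```text
time_s: 16.6
tcp_pos: [0.4705, 0.0468, 0.1503]
orientation: [[-0.963, 0.194, -0.189], [0.27, 0.681, -0.681], [-0.003, -0.706, -0.708]]
contact_force: [-0.4, 0.1, 0.2]
opening: 0.0459
```

```bash
python3 arc.py|head -2
```

```text
t 16.6 q [-0.399, 0.427, 2.057, 0.952, 1.04, 0.776] pos [0.4705, 0.0468, 0.1503] y [ 0.194  0.681 -0.706] z [-0.189 -0.681 -0.708] F [-0.4  0.1  0.2] op 0.0459
F x,Y,N [-0.2  0.4  0.1] T [-0.23  0.26  0.03]
```

Retreat along the tool axis, then up and to the side to clear the view.

Call:
drive_tool(
  deltas=[0, -0.4, 0, 0, 0, 0, 0.5, 0, -1, 0, 0, 0, 0, 0.5, 0, -1.8, 0, 0, 0, 0, 0.5, 0, -2.8, 0, 0, 0, 0, 0.5, 0, -4, 0, 0, 0, 0, 0.5, 0, -5.2, -1, 0, 0, 0, 0.5, 0, -6.2, -2, 0, 0, 0, 0.5, 0, -7, -3, 0, 0, 0, 0.5, 0, -8, -4, 0, 0, 0, 0.5, 0, -8.5, -5, 0, 0, 0, 0.5, 0, -8.5, -5, 0, 0, 0, 0.5],
)

```text
time_s: 17.52
tcp_pos: [0.4536, -0.013, 0.3942]
orientation: [[-0.963, 0.199, -0.184], [0.271, 0.678, -0.683], [-0.011, -0.708, -0.706]]
contact_force: [0.4, -0.5, 0.3]
opening: 0.0463
```

```bash
python3 - <<'E'
from h import *
show()
s=cap('side','k_s.png');t=cap('top','k_t.png')
def crop(f,x0,y0,x1,y1,k): return cv2.resize(cv2.imread('pics/'+f)[y0:y1,x0:x1],None,fx=k,fy=k,interpolation=cv2.INTER_CUBIC)
a=crop('k_t.png',178,110,262,212,4.8);b=crop('k_s.png',238,135,318,205,4.8)
b=cv2.copyMakeBorder(b,0,a.shape[0]-b.shape[0],0,0,0);cv2.imwrite('pics/k.png',np.hstack([a,b]))
for th in['turned_center','coupling','strip_tub','header_cap','jar']:
  for n in('side','top'): print(th,n,[(np.round(x['box']).astype(int).tolist(),round(x['p'],2)) for x in robot.boxes_of(th,n)][:3])
E
```

```text
t 17.52 q [-0.538, 0.073, 1.801, 0.754, 1.528, 1.165] pos [0.4536, -0.013, 0.3942] y [ 0.199  0.678 -0.708] z [-0.184 -0.683 -0.706] F [ 0.4 -0.5  0.3] op 0.0463
turned_center side [([223, 217, 263, 257], 0.9), ([169, 140, 194, 168], 0.75), ([250, 154, 268, 164], 0.55)]
turned_center top [([120, 262, 180, 292], 0.95), ([192, 167, 229, 191], 0.78)]
coupling side [([295, 205, 301, 217], 0.43)]
coupling top [([270, 144, 284, 154], 0.66), ([218, 115, 251, 150], 0.57)]
strip_tub side [([285, 136, 294, 157], 0.7)]
strip_tub top [([161, 125, 183, 141], 0.7), ([206, 163, 237, 195], 0.41)]
header_cap side [([256, 142, 272, 158], 0.59)]
header_cap top [([151, 157, 171, 179], 0.79)]
jar side [([279, 266, 302, 342], 0.48), ([286, 158, 307, 183], 0.29)]
jar top [([80, 154, 119, 179], 0.79)]
```

View pics/k.png

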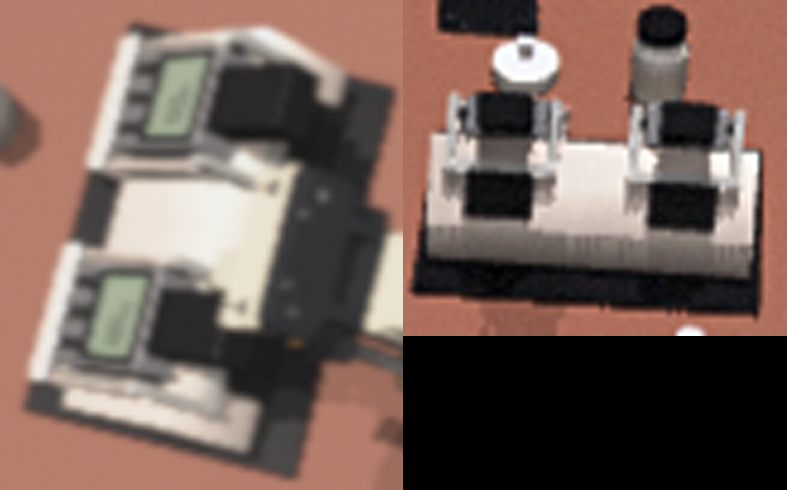

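The near meter now shows its display at about top pixel (200,175). In both views it sits level with the other meter, with the hooks over its lugs. The bystanders are where they were, so I'm handing in.

```bash
python3 -c "
from h import *
show();print(robot.close_job())"
```

```text
t 18.12 q [-0.538, 0.08, 1.808, 0.754, 1.525, 1.161] pos [0.4529, -0.0128, 0.3887] y [ 0.193  0.681 -0.706] z [-0.189 -0.681 -0.708] F [0.5 0.2 0.4] op 0.0466
the job is handed in; nothing more can be done
None
```

The face-down meter was in the left bay, the one nearer the robot. I pressed its release lever, drew it out by the handle and turned it over. I then slid it back toe first until it stopped, pushed it down to deck level and let go. The job was handed in at 18.1 s.

**What the last checks showed**
- **Latch:** a lift test of about 2 mm met roughly 8 N of resistance instead of the spring raising the meter. I take it as latched.
- **Final pictures:** both meters show their displays and sit level, with the hooks over the lugs. The robot is touching nothing.
- **Bystanders:** the coupling, strip tub, header cap and jar were found within a few pixels of where they started in the top view. I did not re-check the others one by one.

**What disagreed**
- **Lever press:** the lever press read about 27 N on the tool and was not square to the pad, against the 4 to 12 N expected. The meter came free all the same, and I did not find the cause.
- **Side offset:** the camera-based position of the bay was about 3 mm off sideways. I saw this after turning the meter over and corrected for it before docking.
- **Peak pushes:** pushing the toe in read about 33 N and pressing down about 32 N. Both were through the fingers.

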